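Turn the honey pot lid to its mark and snap the wire clasp over it

ROBOT

A 6-joint arm with a two-finger parallel gripper is mounted at the origin on the work surface. World frame = base frame: x ahead of the robot, y to its left, z up, the work surface at z = 0. Lengths are in mm, angles in rad, forces in N, time in s.
With the tool pointing down it reaches from about 350 to 975 mm from the base axis. Payload 7.1 kg.
Tool frame: the origin (TCP) lies midway between the tips of the shut fingers; the grasp point (between the pads) lies 19 mm behind it (ctrl.hold_point_z is the distance from the TCP to the grasp point, in mm); x points along the fingers, y is the direction in which the jaws open and shut, and the axes are right-handed (so a half turn about x gives the same grasp; the last joint's range is limited). The gripper opens to 88 mm and grips with 3 to 60 N. Pads are 20 mm wide; open, the fingers measure 115 mm over their backs; the gripper's body (75 mm by 178 mm) begins 61 mm behind the grasp point.
Start: joints at [-1.246, 0.423, 1.63, -0, 1.089, -0.019], TCP at [210.684, -588.402, 222.675] pointing down, gripper open.
Joint ranges: [-3, 3], [-0.9, 2.11], [0.09, 2.58], [-1.31, 4.45], [0.11, 2.69], [-2.54, 2.54]. Speed limits (rad/s): [2.39, 2.39, 3.01, 3.14, 3.14, 3.14].

INTERFACE

Orientations are given as a rotation vector (axis times angle).
In Python, from workcell import ctrl, get_image, calibration gives the robot as it stands.
- The arm moves only by the tool move_arm, never from a script. Its argument "rows" is a list of rows, each a list of 5 numbers: the shift along the world's x, y, z in mm, then the turn about the world's z in rad, then the closure, from -1 (fully open) to 1 (shut). In form: [[tx, ty, tz, roll, jaw], ...]. A call has 1 to 12 rows; each row is the pose to reach, as a shift and turn from the pose measured when the call began; what a row does not reach only later rows make up. A row lasts 1/8 s, in which the tool goes at most 62.5 mm and 10.7 degrees, less where a joint would pass 70% of its speed; a pose out of reach is approached as far as the arm can. A call with a gripper value outside its range is refused whole. The fingers move at their own pace and stop on an object; the grip force is fixed at half the most. Time passes only in rows, so rows that repeat a pose let the fingers close. It gives the time, the measured TCP pose, the force and the opening at its end, in the units of the state.
- ctrl.get_obs(): the state, without advancing time (a new reading comes with each control period).
- get_image(name): name is "side" or "top"; returns the picture (420x560x3 uint8, blue, green, red); there is no depth.
- calibration(name): a dict with "fx", "fy", "cx", "cy" (pixels), "view" (4x4, takes a point from world to camera coordinates). Camera axes: x right, y up, looking along -z (the intrinsics and any distortion apply to the point x, -y, -z); pixel columns grow to the right and rows downward; lengths in mm; the calibration is good to about 2 mm. A picture is of the moment at which its call begins. calibration takes no time and is no camera call.
- ctrl.close_job(): hands the job in, once; it reports no verdict.
The state is a dict: "t": time; "qpos": joint angles; "qvel": joint speeds; "joint_torque": joint torques, N m; "ee_pos": TCP position; "orientation": TCP orientation; "ft_force": force on the tool from outside, world axes, zero at the start; "moment": the same for the moment, N m; "width": finger opening in mm.
Only numpy, scipy, OpenCV 4.12 (cv2) and the standard library are available. Lean on these libraries where they do the work, as an engineer would, in place of code of your own. Each camera call takes 0.05 s, during which the arm holds its last target.

TASK

The honey pot's lid has been put back askew and sits proud: turn it until the notch in its rim faces the small rib on the pot's steel neck band and it drops fully home. Then swing the wire clasp over centre onto the lid so that it stays clamped shut, and let go. Leave the other things on the worktop where they are.

Things in the scene. Friction and masses are not known exactly. Their poses are not given: they have to be found in the camera images.
- pot: Stoneware honey pot, fixed to the worktop, 118 mm across, its stoneware 83 mm high; origin: centre of its underside, z up. A steel neck band stands on it; the wire clasp is on its +x side.
- neck (a point): Centre of the neck band's flat top, 100 mm above the pot's underside, axes as the pot's. Band 88 mm outside, 72 mm inside diameter. It was fitted by hand and its angle is NOT measured: its mark, an upright rib 10 mm wide, 50 mm from the axis, top at 97 mm, just outside the lid's rim, lies within 0.35 rad either side of the pot's +y. The band has three slots for the lid's keys.
- lid: Loose stoneware lid, about 0.25 kg, lying level; origin: centre of its flange's underside, z up. Flange 92 mm across, 6 mm thick. Under it a centring plug (69 mm across, 10 mm deep) and three uneven keys, 8 mm wide, 6 mm high, at 40 mm radius: they enter the band's slots only when notch faces rib (play about 0.06 rad either way); the lid then drops from 106 to 100 mm above the pot's underside.
- notch (a point): Notch in the lid's rim, 17 mm wide, 8 mm deep, on the lid's +x; the point is on the flange's top, 42 mm from the axis. At the start it lies 0.8 to 1.05 rad anticlockwise (seen from above) of the pot's +y: turn the lid clockwise until it is felt to drop.
- grip (a point): Centre of the lid's grip, an upright bar on the flange: 14 mm thick along the lid's x, 36 mm long along its y, from 6 to 38 mm above the lid's origin; this point is 22 mm above that origin.
- clasp (a joint): Angle of the wire clasp, rad: 0 is open, lying outward on its stop; it grows as the clasp swings up and inward over the lid. A spring holds it open up to about 0.7 and drives it shut beyond (over centre). Pushing it over takes up to about 15 N at the bar. Shut on the seated lid it reads about 1.48; it cannot shut on a lid that has not dropped.
- pivot (a point): Point on the clasp's hinge axis, which is parallel to the pot's y: 56 mm from the pot's axis on its +x side, 90 mm above its underside.
- clasp_bar (a point): Middle of the clasp's cross bar, steel wire 4.4 mm thick, 46 mm long along the pot's y, held by two bent legs at its ends, 24.5 mm from the hinge axis. Open it is 72 mm from the pot's axis and 108 mm up, free to be pushed inward and up from outside; shut it lies on the flange, 40 mm from the pot's axis.
- mug: White mug, 80 mm across, 90 mm high; origin: centre of the underside. Leave alone.
- caddy: Round dark steel tea caddy, 76 mm across, 98 mm high; origin: centre of the underside. Leave alone.
- spoon: Steel spoon, 170 mm long, lying flat; origin on its underside. Leave alone.
- coaster: Grey silicone coaster, 96 mm across, 5 mm thick; origin: centre of the underside. Leave alone.
- jar: Amber glass jar with a steel cap, 64 mm across, 110 mm high; origin: centre of the underside. Leave alone.
- salt_pot: White china salt pot, 50 mm across, 74 mm high; origin: centre of the underside. Leave alone.
Things that resemble listed ones, but are neither listed nor needed, are in the scene too. Leave any green look-alike of the pot alone. What is shaped like the lid but yellow is not meant.

How it is judged:
By the outcome, as a careful person would: the job done as asked, in the order asked, and still so for the second after the job is handed in, with the robot touching nothing.
It also fails if it takes over 54 s, if anything falls off the work surface, if the arm or the gripper's body presses on something with over 40 N, if the wrist force passes 120 N, or if a joint passes its speed limit or range.

## Working session

There is one attempt and no reset: what is moved stays moved. The work goes in short steps, Python scripts to look and compute and a tool call to move; the robot and the scene stay as the last step left them, time stands still between calls to the robot, and variables do not carry over. Pictures are saved under pics/ and viewed, and the job is handed in when it is done.

Besides the shell and the picture viewer there is one more tool, called after "Call:" as a command line: name --pt "numbers of a row" for each row, then --argument value for the rest. move_arm: Moves the arm, as the interface text tells. Its arguments: {"type":"object","properties":{"rows":{"type":"array"}},"required":["rows"]}

```bash
mkdir -p pics; ls
python3 - <<'E'
from workcell import ctrl,get_image,calibration
import cv2
for n in("top","side"):
    cv2.imwrite(f"pics/{n}0.png",get_image(n)); c=calibration(n); print(n,c)
o=ctrl.get_obs(); print(o, ctrl.hold_point_z)
E
```

```text
pics
top {'fx': 417.9978963884918, 'fy': 417.9978963884918, 'cx': 286.0850028130381, 'cy': 206.4060769994693, 'view': array([[ 2.01775876e-02, -9.99796072e-01,  8.24250656e-04,
         1.25778447e+01],
       [ 9.80002826e-01,  1.99413462e-02,  1.97981826e-01,
        -5.08659420e+02],
       [-1.97957889e-01, -3.18702768e-03,  9.80205344e-01,
        -9.46015345e+02],
       [ 0.00000000e+00,  0.00000000e+00,  0.00000000e+00,
         1.00000000e+00]])}
side {'fx': 450.9885866104046, 'fy': 450.9885866104046, 'cx': 285.3304482595387, 'cy': 210.06322898469486, 'view': array([[-9.93874229e-01, -1.10399857e-01,  5.08798910e-03,
         4.88131465e+02],
       [ 6.41663436e-02, -5.38949253e-01,  8.39890697e-01,
        -9.96363578e+01],
       [-8.99816452e-02,  8.35072197e-01,  5.42731728e-01,
        -1.35736024e+03],
       [ 0.00000000e+00,  0.00000000e+00,  0.00000000e+00,
         1.00000000e+00]])}
{'t': 0.1, 'qpos': array([-1.24600928e+00,  4.23761105e-01,  1.63060360e+00, -1.04360453e-05,
        1.08862466e+00, -1.89982328e-02]), 'qvel': array([ 0.00203774, -0.00088092, -0.00240238, -0.00301987,  0.00013821,
        0.00067228]), 'joint_torque': array([-2.75267321e-04, -5.45613778e+01, -2.74322391e+01,  6.44823234e-02,
        1.87933375e-02, -3.02415219e-05]), 'ee_pos': array([ 210.51874969, -587.93894303,  221.98542992]), 'orientation': array([ 2.03503606,  0.35476339, -2.03549435]), 'ft_force': array([-0.10307605, -0.19357844,  0.08609539]), 'moment': array([ 0.00753332, -0.074973  , -0.01971116]), 'width': 87.50619712284151} 18.700000000000003
```

View pics/top0.png

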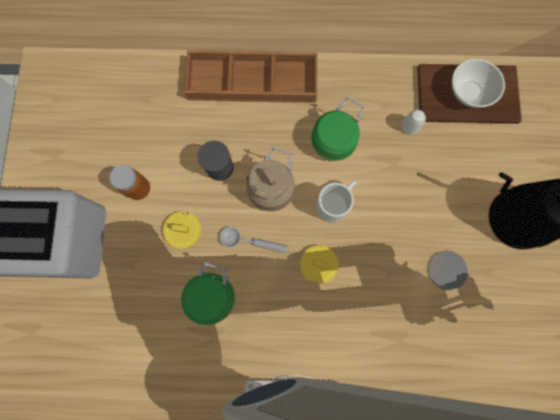

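View pics/side0.png

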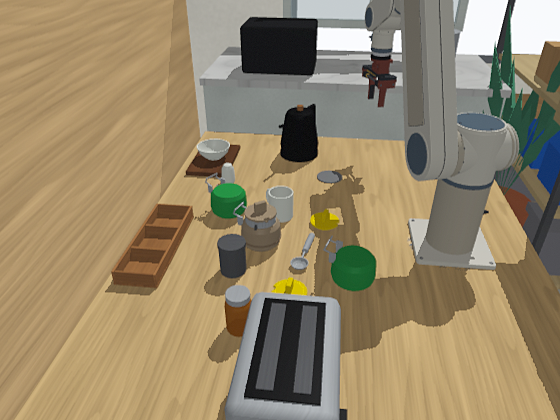

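The brown stoneware pot is at top (270,185) and side (262,225). It could be confused with the green pots at top (335,135) and (208,298), or the yellow lids at (182,230) and (320,264). I choose the brown one and will check it in a close crop.

Run:
```python
import cv2
a=cv2.imread("pics/top0.png")[135:225,215:335]; cv2.imwrite("pics/tc.png",cv2.resize(a,None,fx=6.6,fy=6.6,interpolation=cv2.INTER_CUBIC))
a=cv2.imread("pics/side0.png")[180:260,210:310]; cv2.imwrite("pics/sc.png",cv2.resize(a,None,fx=7,fy=7,interpolation=cv2.INTER_CUBIC))
```

```text
(no output)
```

View pics/tc.png

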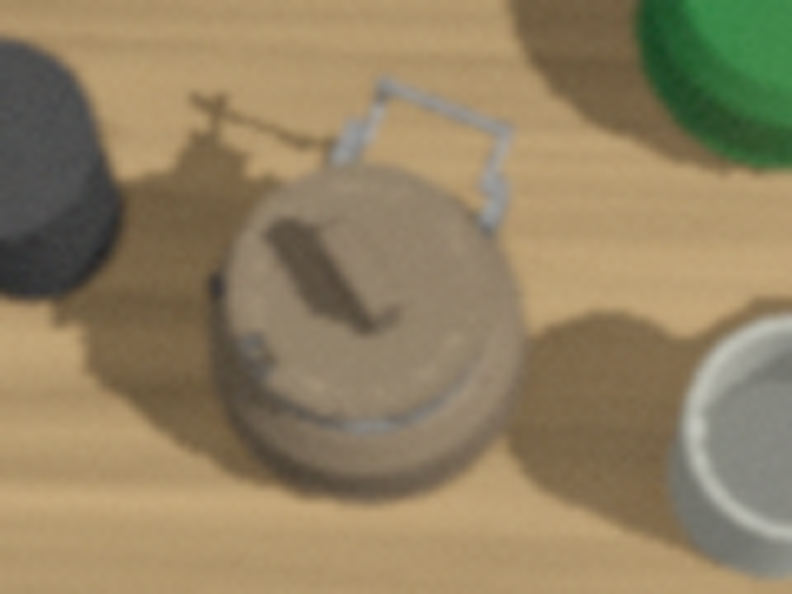

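View pics/sc.png

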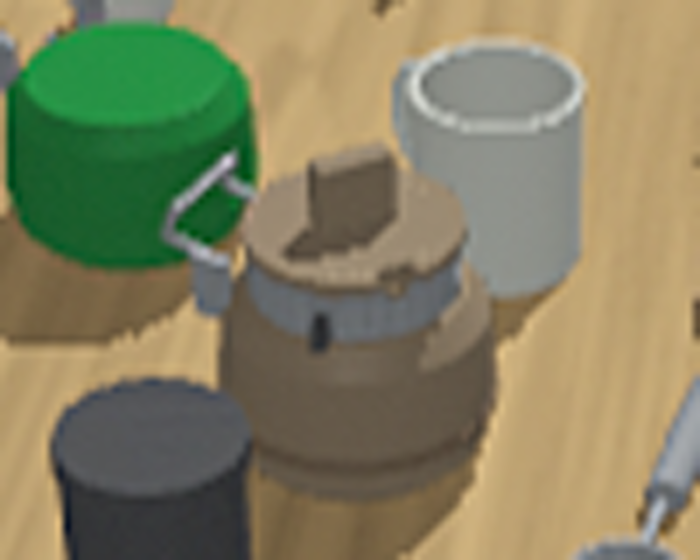

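```bash
cat > h.py <<'E'
import numpy as np,cv2
from workcell import ctrl,get_image,calibration
C={n:calibration(n) for n in("top","side")}
def proj(n,P):
    c=C[n];P=np.atleast_2d(P);q=P@c['view'][:3,:3].T+c['view'][:3,3]
    return np.c_[c['cx']+c['fx']*q[:,0]/-q[:,2], c['cy']-c['fy']*q[:,1]/-q[:,2]]
def ray(n,u,v,z):
    c=C[n];V=c['view'];d=np.array([(u-c['cx'])/c['fx'],-(v-c['cy'])/c['fy'],-1])@V[:3,:3]
    o=-V[:3,:3].T@V[:3,3];return o+d*(z-o[2])/d[2]
E
python3 - <<'E'
from h import *
from scipy.optimize import least_squares
T=lambda x,y:(215+x/6.6,135+y/6.6); S=lambda x,y:(210+x/7,180+y/7)
print("bar top",ray("top",*T(383,85),108),ray("top",*T(510,132),108))
print("bar side",ray("side",*S(172,218),108),ray("side",*S(232,158),108))
print("rib t",ray("top",*T(216,285),96),"s",ray("side",*S(320,315),96))
print("notch t",ray("top",*T(257,350),112),"s",ray("side",*S(395,270),112))
a=np.linspace(0,6.283,200)
obs=[("top",)+T(383,85),("top",)+T(510,132),("side",)+S(172,218),("side",)+S(232,158)]
def pot(p,r,z,phi): # pot frame polar
    return np.c_[p[0]+r*np.cos(p[2]+phi),p[1]+r*np.sin(p[2]+phi),np.full_like(phi,z)]
def f(p,full=False):
    r=[];c,s=np.cos(p[2]),np.sin(p[2])
    for i,(n,u,v) in enumerate(obs):
        yy=[23,-23][i%2]; P=[p[0]+72*c-yy*s,p[1]+72*s+yy*c,108]
        r+=list(proj(n,P)[0]-[u,v])
    q=proj("top",pot(p,46,109,a)); r+=[q[:,0].min()-T(228,0)[0],q[:,0].max()-T(503,0)[0]]
    q=proj("top",pot(p,46,112,a)); r+=[q[:,1].min()-T(0,162)[1]]
    q=proj("side",pot(p,46,109,a)); r+=[q[:,0].min()-S(244,0)[0],q[:,0].max()-S(467,0)[0]]
    q=proj("side",pot(p,46,106,a)); r+=[q[:,1].max()-S(0,293)[1]]
    return r
s=least_squares(f,[550,0,-.3],loss='soft_l1');p=s.x;print(p,np.round(s.fun,2))
E
```

```text
bar top [634.08467724  55.63752934 108.        ] [617.78190202  10.88656745 108.        ]
bar side [631.95283153  64.45560553 108.        ] [616.2193562   15.45788602 108.        ]
rib t [563.76671316 112.50582611  96.        ] s [563.02210123 109.47336713  96.        ]
notch t [536.75057118  96.02435173 112.        ] s [534.15618568  97.48226806 112.        ]
[ 5.57749041e+02  5.94262630e+01 -3.56495542e-01] [-0.1   0.34 -0.81  0.23  0.17 -1.63 -0.15 -0.5   0.67 -0.5   0.34 -0.62
 -0.48 -0.42]
```

Run:
```python
from h import *
R=cv2.Rodrigues(ctrl.get_obs()['orientation'])[0];print(R.round(3)); psi=np.arctan2(R[1,1],R[0,1]);print(psi)
```

```text
[[-0.     0.337 -0.941]
 [ 0.001 -0.941 -0.337]
 [-1.    -0.001 -0.   ]]
-1.2270061849577947
```

Call:
move_arm --pt "29 54 0 0.02 0" --pt "58 108 0 0.04 0" --pt "87 162 0 0.06 0" --pt "116 216 0 0.08 0" --pt "145 270 0 0.1 0" --pt "174 324 0 0.12 0" --pt "203 378 0 0.14 0" --pt "232 432 0 0.16 0" --pt "261 486 0 0.18 0" --pt "290 540 0 0.19 0" --pt "319 594 0 0.193 0" --pt "347 648 0 0.193 0"

```text
t: 1.6
ee_pos: [558.1, 62.1, 221.8]
orientation: [1.918, 0.529, -1.92]
ft_force: [0.8, -1.1, 0.0]
width: 44.2
```

Call:
move_arm --pt "0 0 0 0 0" --pt "0 0 0 0 0"

```text
t: 1.85
ee_pos: [557.3, 62.0, 221.2]
orientation: [1.916, 0.53, -1.921]
ft_force: [0.0, -0.4, 0.5]
width: 43.8
```

```bash
cat > s.py <<'E'
from h import *
import sys
def st():
    o=ctrl.get_obs();R=cv2.Rodrigues(o['orientation'])[0]
    print('t',o['t'],'ee',o['ee_pos'].round(1),'psi',round(float(np.arctan2(R[1,1],R[0,1])),3),'F',o['ft_force'].round(1),'M',o['moment'].round(2),'w',round(o['width'],1),'q',o['qpos'].round(2))
def crop(tag,tb=(215,125,120,100),sb=(205,150,110,100)):
    for n,b in(("top",tb),("side",sb)):
        i=get_image(n);x,y,w,h=b
        cv2.imwrite(f"pics/{tag}_{n}.png",cv2.resize(i[y:y+h,x:x+w],None,fx=6,fy=6,interpolation=cv2.INTER_CUBIC))
st()
if len(sys.argv)>1: crop(sys.argv[1])
E
python3 s.py a
```

```text
t 1.85 ee [557.3  62.  221.2] psi -1.033 F [ 0.  -0.4  0.5] M [-0.   -0.05 -0.08] w 43.8 q [0.09 0.33 1.77 0.   1.04 1.12]
```

Call:
move_arm --pt "0 -2 -25 0 0" --pt "0 -2 -45 0 0" --pt "0 -2 -60 0 0" --pt "0 -2 -60 0 0"

```text
t: 2.45
ee_pos: [556.3, 58.0, 160.6]
orientation: [1.917, 0.528, -1.924]
ft_force: [-0.6, 0.7, -0.1]
width: 44.0
```

```bash
python3 s.py b
```

```text
t 2.45 ee [556.3  58.  160.6] psi -1.036 F [-0.6  0.7 -0.1] M [-0.01 -0.02  0.  ] w 44.0 q [0.08 0.41 1.82 0.   0.92 1.12]
```

View pics/b_side.png

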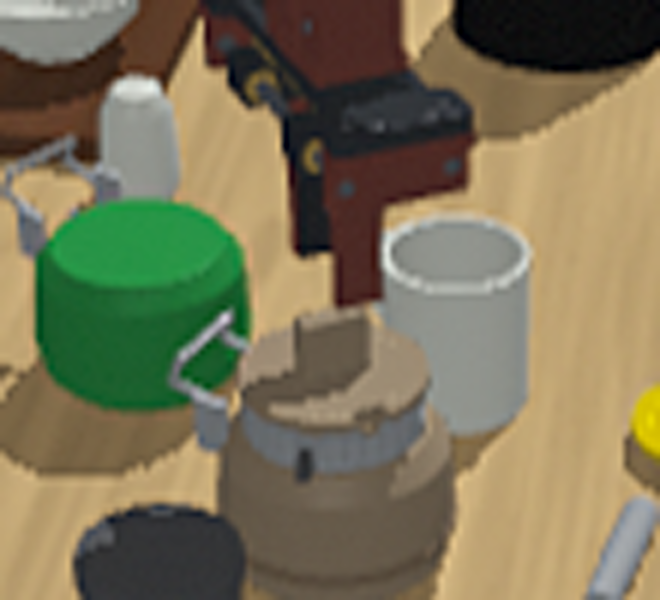

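View pics/b_top.png

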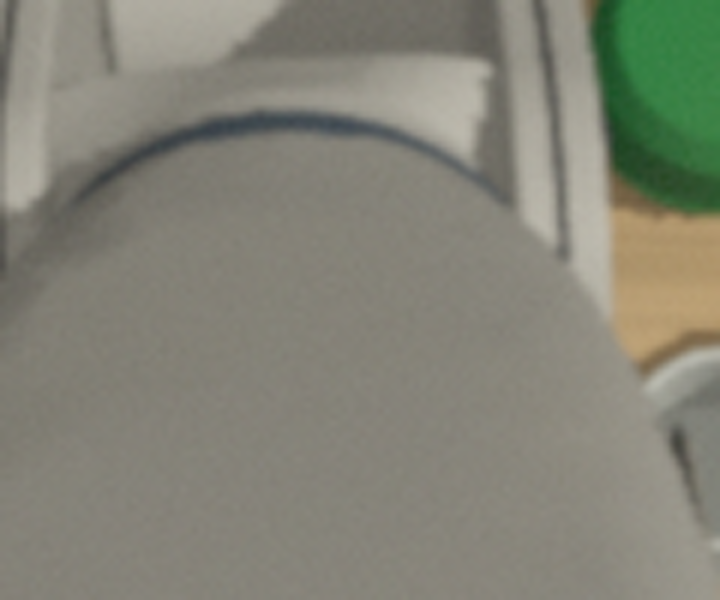

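Run:
```python
from h import *
S=lambda x,y:(205+x/6,150+y/6)
print("grip top corners", [ray("side",*S(*p),144).round(1) for p in((297,320),(368,322),(318,312))])
u=np.array([.51,-.86,0]);c=np.array([557.5,60,144]);v=np.array([.86,.51,0])
for a in(-7,7):
  for b in(-18,18): print(a,b,(proj("side",c+a*u+b*v)[0]-[205,150])*6)
t=np.array([556.3,58,160.6])
for d in (22,34):
  for b in(-10,10): print(d,b,(proj("side",t-d*u+b*v)[0]-[205,150])*6)
```

```text
grip top corners [array([571.2,  72.4, 144. ]), array([537.9,  70.2, 144. ]), array([562.6,  64.2, 144. ])]
-7 -18 [370.88160425 307.0627733 ]
-7 18 [299.77255156 323.41670455]
7 -18 [359.71347127 292.94222687]
7 18 [289.08982715 309.02073007]
22 -10 [369.80181124 293.79687807]
22 10 [329.78193421 302.92553806]
34 -10 [379.68502666 306.20548833]
34 10 [339.42525002 315.47113466]
```

Call:
move_arm --pt "1 2 -15 0 0" --pt "1 2 -30 0 0" --pt "1 2 -42 0 0" --pt "1 2 -42 0 0" --pt "1 2 -42 0 0.3" --pt "1 2 -42 0 0.5"

```text
t: 3.3
ee_pos: [558.8, 60.5, 120.4]
orientation: [1.92, 0.528, -1.92]
ft_force: [0.4, 0.4, 0.0]
width: 27.2
```

```bash
python3 s.py c
```

```text
t 3.3 ee [558.8  60.5 120.4] psi -1.035 F [0.4 0.4 0. ] M [-0.04 -0.05 -0.04] w 27.2 q [0.09 0.47 1.84 0.   0.83 1.12]
```

View pics/c_side.png

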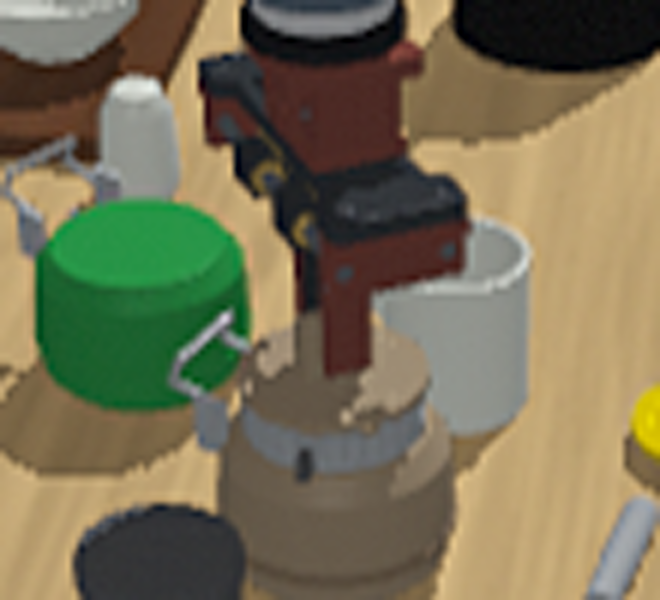

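Call:
move_arm --pt "-1 0 -2 0 0.6" --pt "-1 0 -2 0 0.7" --pt "-1 0 -2 0 1" --pt "-1 0 -2 0 1" --pt "-1 0 -2 0 1"

```text
t: 4.03
ee_pos: [557.7, 60.5, 118.4]
orientation: [1.919, 0.527, -1.921]
ft_force: [-1.3, 0.6, 0.1]
width: 13.8
```

```bash
python3 s.py
```

```text
t 4.025 ee [557.7  60.5 118.4] psi -1.035 F [-1.3  0.6  0.1] M [-0.1   0.1   0.01] w 13.8 q [0.09 0.47 1.84 0.   0.83 1.12]
```

Call:
move_arm --pt "0 0 -1 -0.1 1" --pt "0 0 -1 -0.2 1" --pt "0 0 -1 -0.3 1" --pt "0 0 -1 -0.4 1" --pt "0 0 -1 -0.48 1" --pt "0 0 -1 -0.48 1"

```text
t: 4.78
ee_pos: [558.6, 60.7, 118.3]
orientation: [2.196, 0.061, -2.193]
ft_force: [-0.6, 0.5, 6.3]
width: 13.9
```

```bash
python3 s.py d
```

```text
t 4.775 ee [558.6  60.7 118.3] psi -1.516 F [-0.6  0.5  6.3] M [ 0.07  0.14 -0.13] w 13.9 q [0.09 0.47 1.84 0.   0.82 1.6 ]
```

View pics/d_side.png

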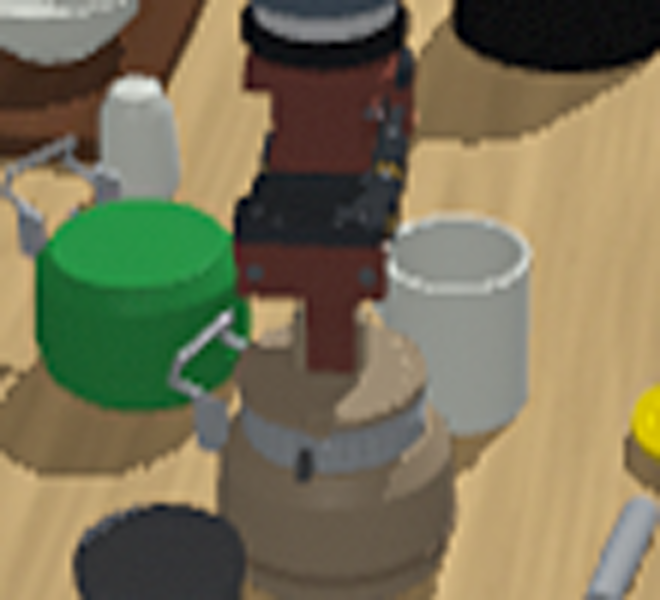

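Call:
move_arm --pt "0 0 -1.5 -0.04 1" --pt "0 0 -1.5 -0.08 1" --pt "0 0 -1.5 -0.08 1"

```text
t: 5.25
ee_pos: [559.0, 61.4, 118.1]
orientation: [-2.21, 0.025, 2.205]
ft_force: [-3.9, 3.2, 11.2]
width: 13.9
```

Call:
move_arm --pt "0 0 -1.5 -0.03 1" --pt "0 0 -1.5 -0.03 1"

```text
t: 5.5
ee_pos: [559.0, 61.8, 117.8]
orientation: [-2.196, 0.057, 2.19]
ft_force: [-5.1, 2.7, 11.7]
width: 14.1
```

Call:
move_arm --pt "0 0 -1.5 -0.03 1" --pt "0 0 -1.5 -0.03 1"

```text
t: 5.75
ee_pos: [558.7, 61.9, 116.4]
orientation: [-2.18, 0.089, 2.175]
ft_force: [-0.5, -0.1, -2.1]
width: 14.0
```

```bash
python3 s.py
```

```text
t 5.75 ee [558.7  61.9 116.4] psi -1.655 F [-0.5 -0.1 -2.1] M [-0.14  0.22 -0.03] w 14.0 q [0.09 0.48 1.84 0.   0.82 1.74]
```

Call:
move_arm --pt "0 0 -2 -0.01 1" --pt "0 0 -3 -0.01 1" --pt "0 0 -3 -0.01 1"

```text
t: 6.12
ee_pos: [558.6, 61.9, 113.1]
orientation: [-2.174, 0.1, 2.17]
ft_force: [0.3, 0.0, -2.4]
width: 14.2
```

```bash
python3 s.py
```

```text
t 6.125 ee [558.6  61.9 113.1] psi -1.665 F [ 0.3  0.  -2.4] M [ 0.03  0.06 -0.02] w 14.2 q [0.09 0.48 1.84 0.   0.81 1.75]
```

Call:
move_arm --pt "0 0 -1.5 0 1" --pt "0 0 -2 0 1" --pt "0 0 -2 0 1"

```text
t: 6.5
ee_pos: [558.9, 61.9, 112.3]
orientation: [-2.175, 0.1, 2.169]
ft_force: [-3.7, 0.1, 11.9]
width: 13.9
```

```bash
python3 s.py e
```

```text
t 6.5 ee [558.9  61.9 112.3] psi -1.665 F [-3.7  0.1 11.9] M [-0.12  0.93 -0.02] w 13.9 q [0.09 0.48 1.84 0.   0.81 1.75]
```

View pics/e_side.png

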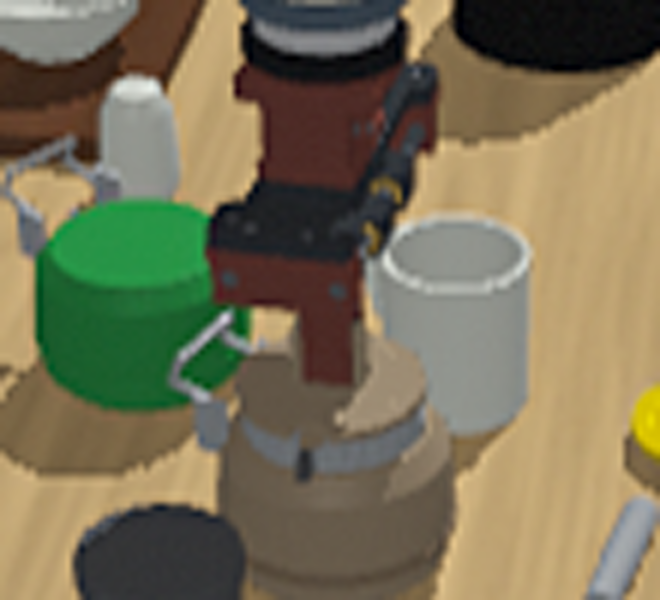

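Call:
move_arm --pt "0 0 1 0 0.4" --pt "0 0 1 0 0.2" --pt "0 0 1 0 0" --pt "0 0 15 0 0" --pt "0 0 40 0 0" --pt "0 0 80 0 0" --pt "0 0 100 0 0"

```text
t: 7.48
ee_pos: [559.9, 62.0, 215.3]
orientation: [-2.178, 0.099, 2.165]
ft_force: [-0.2, -0.6, -1.2]
width: 43.9
```

```bash
python3 s.py f
```

```text
t 7.475 ee [559.9  62.  215.3] psi -1.665 F [-0.2 -0.6 -1.2] M [-0.02 -0.01  0.02] w 43.9 q [0.09 0.34 1.78 0.   1.02 1.75]
```

View pics/f_side.png

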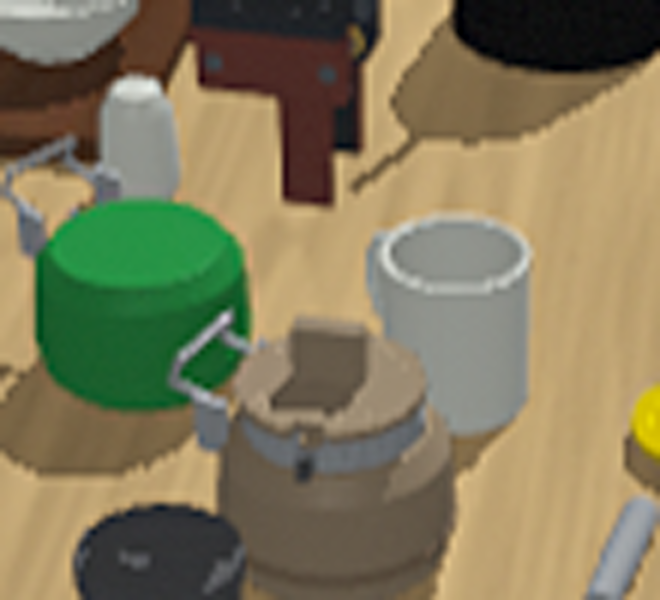

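The notch now faces the rib and the lid has dropped 6 mm. The clasp is next: shut the fingers and go outside the bar.

Call:
move_arm --pt "20 -8 0 -0.1 1" --pt "45 -17 0 -0.2 1" --pt "70 -27 0 -0.26 1" --pt "87 -34 0 -0.26 1" --pt "87 -34 -40 -0.26 1" --pt "87 -34 -75 -0.26 1" --pt "87 -34 -90 -0.26 1" --pt "87 -34 -90 -0.26 1"

```text
t: 8.57
ee_pos: [646.9, 28.1, 124.4]
orientation: [-2.034, 0.361, 2.022]
ft_force: [0.6, 0.0, 0.3]
width: 0.2
```

```bash
python3 s.py g
```

```text
t 8.575 ee [646.9  28.1 124.4] psi -1.925 F [0.6 0.  0.3] M [ 0.05  0.04 -0.05] w 0.2 q [0.02 0.57 1.64 0.   0.92 1.95]
```

View pics/g_side.png

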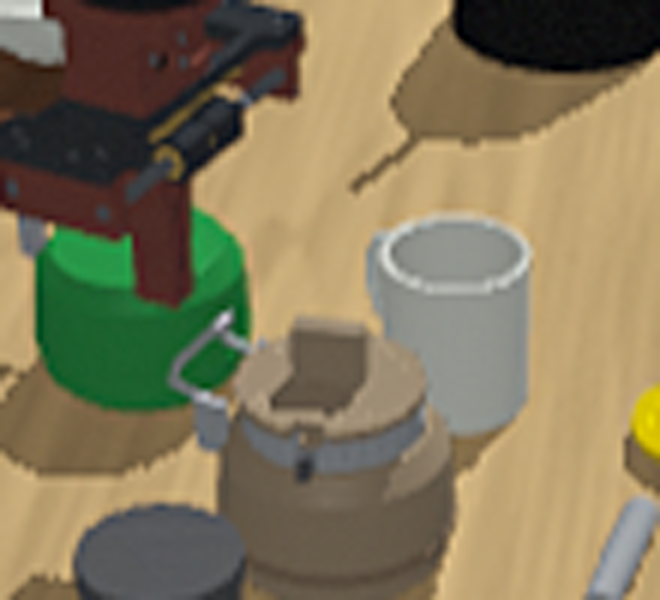

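View pics/g_top.png

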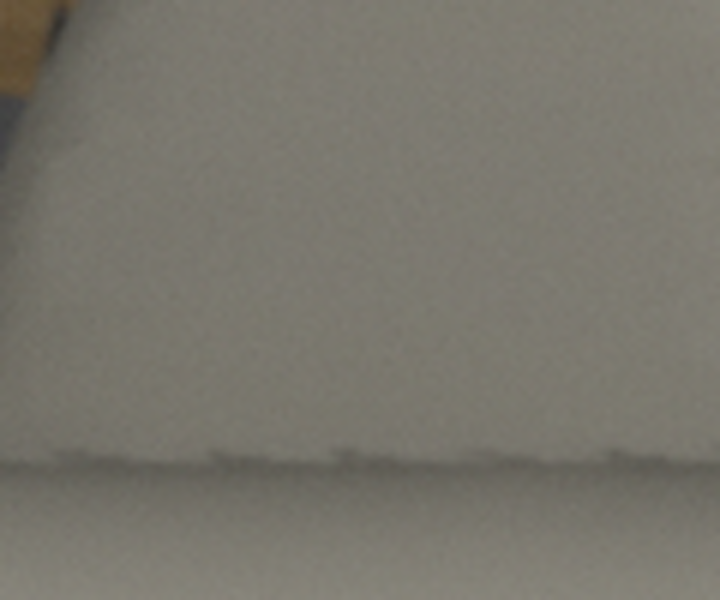

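Call:
move_arm --pt "0 0 -12 0 1" --pt "0 0 -21 0 1" --pt "0 0 -21 0 1" --pt "-5 2 -21 0 1" --pt "-9 3.4 -21 0 1" --pt "-11 4.1 -21 0 1" --pt "-13 4.9 -21 0 1"

```text
t: 9.55
ee_pos: [638.2, 32.3, 107.3]
orientation: [-2.045, 0.36, 2.011]
ft_force: [7.2, -5.9, 4.2]
width: 0.7
```

```bash
python3 s.py h
```

```text
t 9.55 ee [638.2  32.3 107.3] psi -1.924 F [ 7.2 -5.9  4.2] M [-1.   -1.23 -0.05] w 0.7 q [ 0.03  0.58  1.68 -0.    0.87  1.96]
```

View pics/h_side.png

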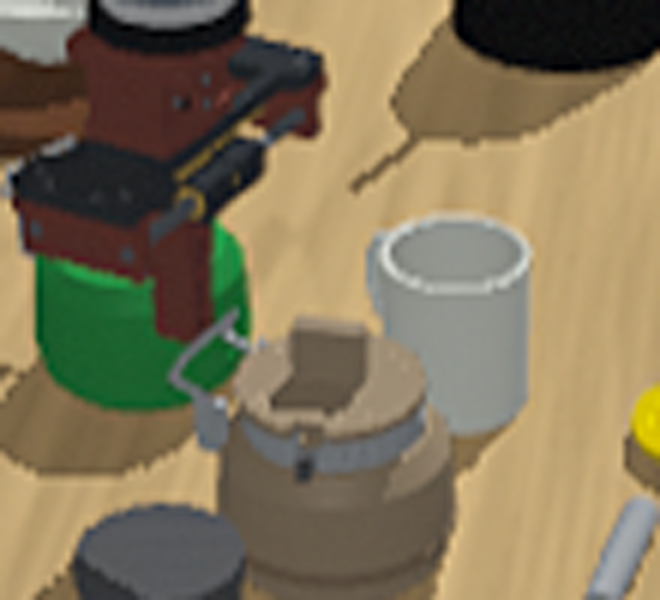

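Call:
move_arm --pt "6 -2.2 0 0 1" --pt "6 -2.2 -4 0 1" --pt "6 -2.2 -5 0 1" --pt "6 -2.2 -5 0 1"

```text
t: 10.15
ee_pos: [643.5, 30.2, 101.9]
orientation: [-2.044, 0.36, 2.012]
ft_force: [-0.1, 0.3, 0.9]
width: 0.3
```

```bash
python3 s.py
```

```text
t 10.15 ee [643.5  30.2 101.9] psi -1.924 F [-0.1  0.3  0.9] M [ 0.01 -0.01  0.04] w 0.3 q [ 0.03  0.59  1.67 -0.    0.87  1.95]
```

Call:
move_arm --pt "-5 1.9 0 0 1" --pt "-9 3.4 0 0 1" --pt "-12 4.5 0 0 1" --pt "-15 5.6 0 0 1" --pt "-18 6.8 0 0 1" --pt "-18 6.8 0 0 1"

```text
t: 10.9
ee_pos: [624.2, 37.3, 101.5]
orientation: [-2.042, 0.36, 2.015]
ft_force: [0.2, 0.8, -0.5]
width: 0.4
```

```bash
python3 s.py i
```

```text
t 10.9 ee [624.2  37.3 101.5] psi -1.924 F [ 0.2  0.8 -0.5] M [ 0.05  0.04 -0.01] w 0.4 q [ 0.04  0.57  1.71 -0.    0.85  1.97]
```

View pics/i_side.png

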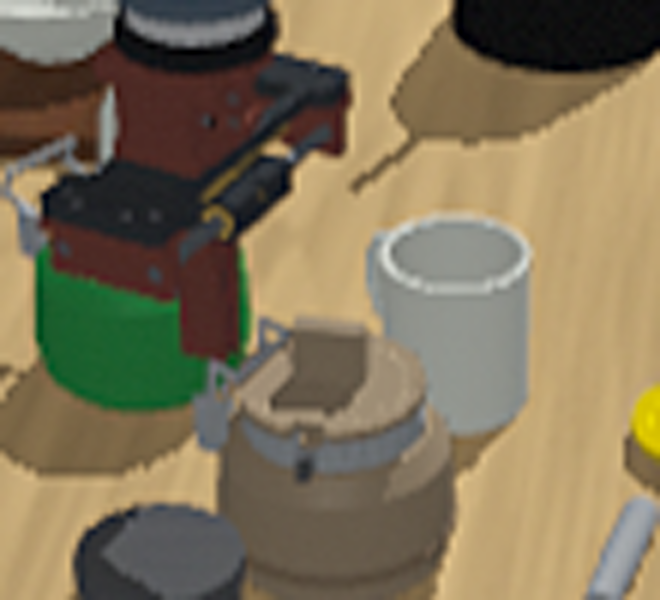

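Call:
move_arm --pt "8 -3 0 0 1" --pt "20 -7 0 0 1" --pt "25 -9 30 0 1" --pt "25 -9 80 0 1" --pt "0 60 130 0 1" --pt "-60 110 150 0 1" --pt "-120 160 150 0 1" --pt "-160 200 150 0 1"

```text
t: 12.0
ee_pos: [499.5, 204.9, 249.4]
orientation: [-2.043, 0.36, 2.012]
ft_force: [0.0, 0.6, -0.7]
width: 0.4
```

```bash
python3 s.py j
```

```text
t 12.0 ee [499.5 204.9 249.4] psi -1.925 F [ 0.   0.6 -0.7] M [ 0.03 -0.04  0.02] w 0.4 q [ 0.37  0.26  1.8  -0.01  1.06  2.3 ]
```

View pics/j_side.png

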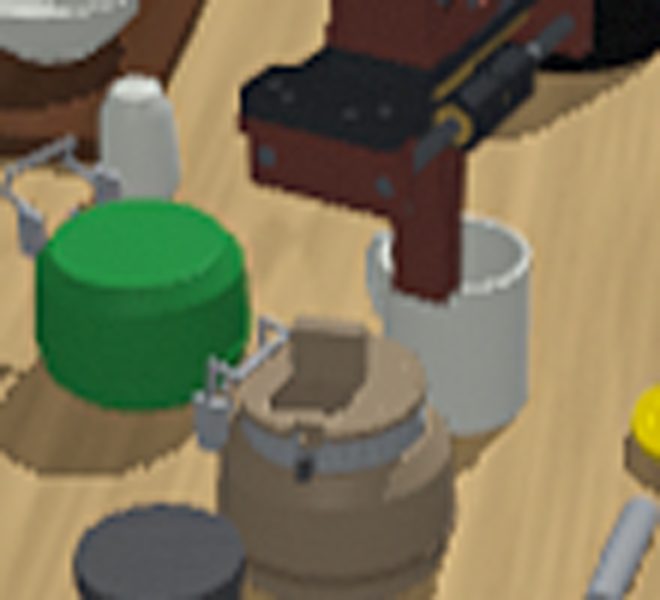

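View pics/j_top.png

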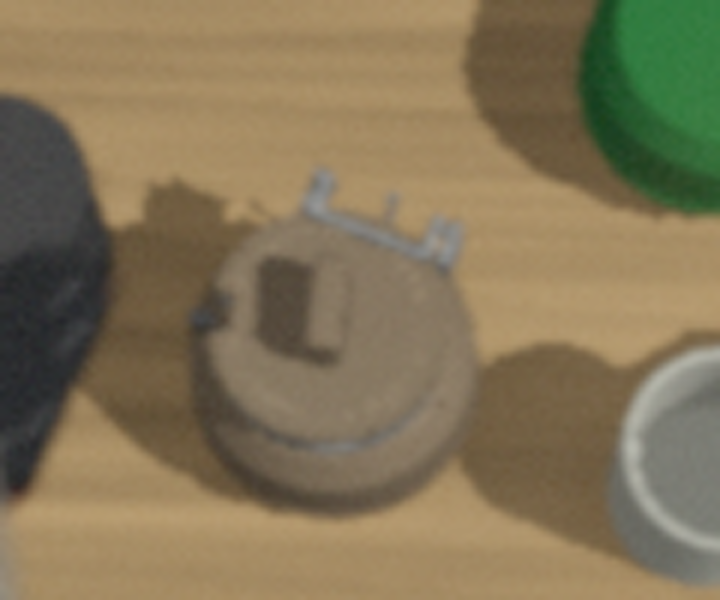

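Run:
```python
from h import *
T=lambda x,y:(215+x/6,125+y/6);S=lambda x,y:(205+x/6,150+y/6)
c=np.array([558,61]);
for th in(-.355,):
  u=np.array([np.cos(th),np.sin(th)]);w=np.array([-u[1],u[0]])
  for k in (0.0,0.3,.8,1.1,1.48):
    a=np.arctan2(18,16)+k; r=56+24.3*np.cos(a); z=90+24.3*np.sin(a)
    P=np.array([[*(c+r*u+s*w),z] for s in(23,-23)])
    print(k,round(r,1),round(z,1),'top',((proj("top",P)-[215,125])*6).round(0).tolist(),'side',((proj("side",P)-[205,150])*6).round(0).tolist())
```

```text
0.0 72.1 108.2 top [[343.0, 138.0], [455.0, 180.0]] side [[177.0, 359.0], [226.0, 314.0]]
0.3 66.1 112.1 top [[337.0, 149.0], [449.0, 191.0]] side [[187.0, 355.0], [237.0, 310.0]]
0.8 54.2 114.2 top [[325.0, 174.0], [438.0, 217.0]] side [[208.0, 357.0], [257.0, 312.0]]
1.1 47.1 112.6 top [[319.0, 192.0], [431.0, 235.0]] side [[221.0, 364.0], [270.0, 318.0]]
1.48 39.4 107.7 top [[311.0, 214.0], [423.0, 257.0]] side [[235.0, 376.0], [284.0, 331.0]]
```

Call:
move_arm --pt "0 0 40 0 1" --pt "0 0 60 0 1" --pt "0 0 60 0 1" --pt "0 0 60 0 1"

```text
t: 12.6
ee_pos: [496.9, 206.2, 308.1]
orientation: [-2.042, 0.357, 2.019]
ft_force: [-0.2, -0.3, -1.2]
width: 0.2
```

Run:
```python
from h import *
i=get_image("side"); cv2.imwrite("pics/k.png",np.vstack([cv2.resize(i[190:250,205:295],None,fx=6,fy=6,interpolation=cv2.INTER_CUBIC)])); 
t=get_image("top");cv2.imwrite("pics/kt.png",t)
```

```text
(no output)
```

View pics/k.png

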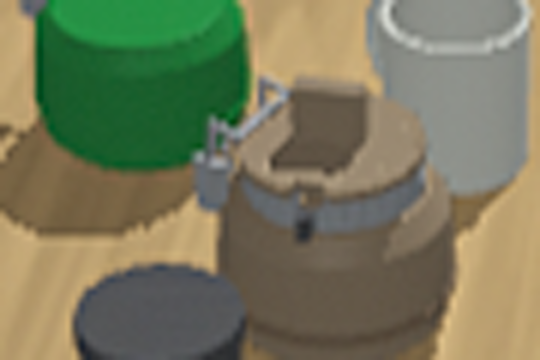

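View pics/kt.png

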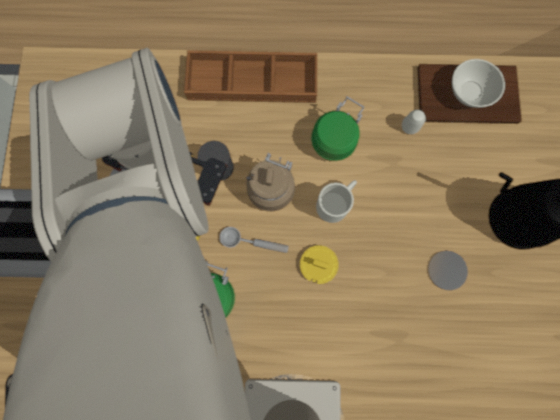

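The clasp bar lies on the flange (side crop, about (235,135) to (285,95)), the notch is above the rib, and nothing else visible has moved.

```bash
python3 -c "
from workcell import ctrl
print(ctrl.close_job())"
```

```text
the job is handed in; nothing more can be done
None
```

The lid is home and the clasp is shut on it. I handed the job in at about 12.7 s of the 54 s allowed.

- **Lid:** I gripped it by its bar and turned it about 0.63 rad clockwise under light downward pressure. It dropped 6 mm (tool height from 118.3 to 112.3 mm), and the picture shows the notch over the rib.
- **Clasp:** I pushed the bar inward from outside with shut fingers until it snapped over centre, then let go and moved clear. In both pictures the bar lies where an angle of about 1.48 rad, shut on the flange, should put it.
- **Retry:** on the first approach to the clasp the fingertips met the bar about 4 mm too high, so I backed off, went lower and pushed again.
- **Forces:** the highest force reading was about 13 N.
- **Other things:** what I could see in the last pictures had not moved. The amber jar and one yellow lid were hidden behind the arm in the last top view, so I did not recheck those.

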